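# Weigh a gift carton on the counter balance

### The job

Weigh the brown gift carton for posting. Set it flat on the left (goods) pan of the balance, then stand brass weights on the right pan and slide the brass rider along the front bar until the beam is level, and leave the balance loaded and level. Set the carton and the weights down gently, never let them drop, and leave the gifts on the counter where they are.

Things in the scene. Friction and masses are not known exactly. Their poses are not given: they have to be found in the camera images.
- carton: small closed brown cardboard gift carton, 76 x 56 x 42 mm (its x, y, z), a paler strip of tape along its x; origin at the centre of its underside. Its mass is not known, somewhere between 110 and 240 g. Stands on the counter left of the balance
- w200: 200 g brass knob weight: plain cylinder 30 mm across and 29 mm tall, on top a thin neck and a round knob 15 mm across; 42 mm tall in all. Origin at the centre of its underside. Stands on the black mat
- w100: 100 g brass knob weight: plain cylinder 24 mm across and 22 mm tall, on top a thin neck and a round knob 13 mm across; 35 mm tall in all. Origin at the centre of its underside. Stands on the black mat
- w50: 50 g brass knob weight: plain cylinder 19 mm across and 18 mm tall, on top a thin neck and a round knob 11 mm across; 31 mm tall in all. Origin at the centre of its underside. Stands on the black mat
- mat: black rubber mat 230 x 90 x 4 mm (its x, y, z) fixed to the counter, on which the three brass weights stand in a row along its x, 70 mm apart, in any order; origin at the centre of its underside
- balance: two-pan counter balance, fixed to the counter: dark green cast base 270 mm wide (its y) and 120 mm deep (its x), an upright white dial 66 mm wide in the middle up to 157 mm high. Origin under its middle at counter height; its -x side faces the robot, its y axis runs along the beam towards the goods pan. Beam pivot 60 mm above the origin
- goods_pan: goods pan, the round flat steel plate 130 mm across on the balance's left as the robot sees it (balance +y), 105 mm from the middle. Origin on the pan's pivot, 34 mm below its upper face. The pans stay level while the beam tips
- weights_pan: weights pan, the same plate on the right (balance -y)
- goods_pan_top (a point): centre of the upper face of the goods pan; 94 mm above the counter when the beam is level, 12.5 mm more or less at the stops
- weights_pan_top (a point): centre of the upper face of the weights pan, as above
- beam (a joint): tip of the beam in rad: 0 level, positive with the goods pan high (weights side too heavy), negative with it low; stops at -0.12 and 0.12. Damped, settles in about 1 s. Near level 1 g of excess tips it about 0.005 rad, so some 24 g puts it on a stop. A red pointer before and behind the dial stands on the 3.6 mm green mark when level
- rider (a joint): position of the brass rider on the tare bar in m: 0 at the left end of its travel (adds nothing), 0.15 at the right end (adds 100 g to the weights side; 1.5 mm is 1 g). With empty pans and the rider at 0 the beam is level. Stays where it is left; about 0.2 to 0.3 N slides it, which tips the beam a little while it is pushed
- rider_top (a point): middle of the top of the rider, a brass block 16 mm wide along the bar and 12 mm thick; top 36 mm above the bar's top edge, 130 mm above the counter when level. The tare bar is a flat bar 190 mm long along the balance's y, 90 mm from its middle on the robot's side (-x); it tips with the beam. The rider moves to balance -y as its joint grows
- pillbox: blue enamel pillbox, 49 mm across, 29 mm tall, a bystander
- egg_cup: turned yew egg cup, 50 mm across, 64 mm tall, a bystander
- knocker: miniature brass door knocker lying flat, 62 x 36 x 17 mm, a bystander
- dome: clear acrylic display dome 68 mm across and 83 mm tall on a dark round plinth 12 mm high, a bystander
- thimble: bone china thimble 19 mm across under the dome, a bystander

How it is judged (in metres and radians):
On the way, in this order (a step that is already met when the one before it is completed fails the run):
1. the carton stands flat on the goods pan, let go (contact force between carton and goods_pan above 0.5 N and horizontal distance between carton and goods_pan_top below 0.05 m and angle between carton's own z axis and vertical below 0.1 rad and contact force between the fingers and carton below 0.05 N), for 0.2 s.
2. a brass weight stands on the weights pan, let go (((contact force between w200 and weights_pan above 0.2 N and angle between w200's own z axis and vertical below 0.1 rad and contact force between the fingers and w200 below 0.05 N) or (contact force between w100 and weights_pan above 0.2 N and angle between w100's own z axis and vertical below 0.1 rad and contact force between the fingers and w100 below 0.05 N) or (contact force between w50 and weights_pan above 0.2 N and angle between w50's own z axis and vertical below 0.1 rad and contact force between the fingers and w50 below 0.05 N))), for 0.2 s.
At the end, for the whole second after the job is handed in: The carton rests flat on the goods pan (its centre within 50 mm of the pan's), at least one brass weight stands upright on the weights pan, both let go, and the beam is at rest within 0.02 rad of level (pans within about 4 mm of the same height) (all of step 1 and ((contact force between w200 and weights_pan above 0.2 N and angle between w200's own z axis and vertical below 0.1 rad and contact force between the fingers and w200 below 0.05 N) or (contact force between w100 and weights_pan above 0.2 N and angle between w100's own z axis and vertical below 0.1 rad and contact force between the fingers and w100 below 0.05 N) or (contact force between w50 and weights_pan above 0.2 N and angle between w50's own z axis and vertical below 0.1 rad and contact force between the fingers and w50 below 0.05 N)) and value of joint beam between -0.02 and 0.02 rad and velocity of joint beam between -0.03 and 0.03 rad/s); the robot touches nothing.
It fails at once if the carton or a weight is dropped (moves faster than 0.6 m/s with no finger on it) ((linear speed of carton above 0.6 m/s and contact force between the fingers and carton below 0.05 N) or (linear speed of w200 above 0.6 m/s and contact force between the fingers and w200 below 0.05 N) or (linear speed of w100 above 0.6 m/s and contact force between the fingers and w100 below 0.05 N) or (linear speed of w50 above 0.6 m/s and contact force between the fingers and w50 below 0.05 N)).
It fails at once if a gift on the counter (pillbox, egg cup, knocker, dome, thimble) is moved by more than 20 mm (distance of any of pillbox, egg_cup, knocker, dome, thimble from where it was at the start of the episode above 0.02 m).
It also fails if it takes over 72 s, if anything falls off the work surface, if the arm or the gripper's body presses on something with over 40 N, if the wrist force passes 120 N, or if a joint passes its speed limit or range.

### The arm

A 6-joint arm with a two-finger parallel gripper is mounted at the origin on the work surface. World frame = base frame: x ahead of the robot, y to its left, z up, the work surface at z = 0. Lengths are in m, angles in degrees, forces in N, time in s.
With the tool pointing down it reaches from about 0.4 to 0.825 m from the base axis. Payload 7 kg.
Tool frame: the origin (TCP) lies midway between the tips of the shut fingers; the grasp point (between the pads) lies 19 mm behind it; z points along the fingers, y is the line along which they close (so a half turn about z gives the same grasp; the last joint's range is limited). The gripper opens to 88 mm and grips with 3 to 60 N. Pads are 19 mm wide; open, the fingers measure 130 mm over their backs; the gripper's body (78 mm by 193 mm) begins 47 mm behind the grasp point.
Start: joints at [-48.696, 20.546, 0.682, 0, -70.136, -16.507], TCP at [0.283, -0.613, 0.227] pointing down, gripper open.
Joint ranges: [-176.03, 176.03], [-82.01, 121.73], [-58.28, 71.71], [-173.87, 95.51], [-174.79, -0.11], [-173.66, 173.66]. Speed limits (degrees/s): [136.94, 136.94, 172.46, 180, 180, 180].

### API

Orientations are given as [roll, pitch, yaw] about the fixed x, y, z axes, in that order (R = Rz(yaw) Ry(pitch) Rx(roll)).
In Python, from plant import r gives the robot as it stands. The module is installed in compiled form; this text tells all that it offers.
- The arm moves only by the tool play_rows, never from a script. Its argument "rows" is a list of rows, each an object with "slide": the shift along the tool's x, y, z as a fraction of full scale, a list of three; "delta_rot": the turn, a rotation vector about the tool's x, y, z as a fraction of full scale, a list of three; "fingers": the opening, from -1 (shut) to 1 (fully open). In form: [{"slide": [x, y, z], "delta_rot": [rx, ry, rz], "fingers": fingers}, ...]. A call has 1 to 8 rows; each row shifts and turns the commanded pose from where the row before left it, along the tool's axes as they then stand; what a row does not reach is not made up. Full scale, the value 1, is 0.15 m for a shift and 0.08 rad for a turn. A row lasts 1/8 s, in which the tool goes at most 62.5 mm and 10.7 degrees, less where a joint would pass 70% of its speed; a pose out of reach is approached as far as the arm can. A call with a number of a shift or a turn outside -1 to 1 is refused whole. A call with a gripper value outside its range is refused whole. The fingers move at their own pace and stop on an object; "squeeze" is the grip in N (left out, the last holds). Time passes only in rows, so rows that do not move let the fingers close. It gives the time, the measured TCP pose, the force, the opening and the grip force at its end, in the units of the state.
- r.get_state(): the state, without advancing time (a new reading comes with each control period).
- r.capture(name): name is "scene" or "top"; returns a dict with "image" (480x640x3 uint8, blue, green, red), "fx", "fy", "cx", "cy" (pixels), "R" (3x3) and "t" (3): a world point X has camera coordinates R X + t. Camera axes: x right, y down, z forward; pixel columns grow to the right and rows downward; lengths in m; the calibration is good to about 2 mm. A picture is of the moment at which its call begins. There is no depth.
- r.close_job(): hands the job in; it is judged then, once.
The state is a dict: "time_s": time; "joints": joint angles; "qd": joint speeds; "joint_torque": joint torques, N m; "tcp_pos": TCP position; "eef_rot": TCP orientation; "contact_force": force on the tool from outside, world axes, zero at the start; "moment": the same for the moment, N m; "gripper_width": finger opening in m; "gripper_force": force on a finger pad.
Only numpy, scipy, OpenCV 4.12 (cv2) and the standard library are available. Lean on these libraries where they do the work, as an engineer would, in place of code of your own. Each camera call takes 0.05 s, during which the arm holds its last target. There are 200 camera calls.

## Working session

There is one attempt and no reset: what is moved stays moved. The work goes in short steps, Python scripts to look and compute and a tool call to move; the robot and the scene stay as the last step left them, time stands still between calls to the robot, and variables do not carry over. Pictures are saved under pics/ and viewed, at most 10 in all, crops included, and the job is handed in when it is done.

Besides the shell and the picture viewer there is one more tool, called after "Request:" as name(argument=value, ...) on one line, values as JSON. play_rows: Moves the arm, as the interface text tells. Shift numbers are shares of 0.15 m and turn numbers shares of 0.08 rad, none past 1 either way. Its arguments: {"type":"object","properties":{"rows":{"type":"array"},"squeeze":{"type":"number"}},"required":["rows"]}

```bash
mkdir -p pics; cat > h.py <<'E'
import numpy as np, cv2
from plant import r
def shot(name,out):
    c=r.capture(name); cv2.imwrite('pics/'+out+'.png',c['image'])
    np.savez('pics/'+out+'.npz',**{k:v for k,v in c.items()}); return c
def ray(c,u,v,z):
    R=np.array(c['R']);t=np.array(c['t']);C=-R.T@t
    d=R.T@np.array([(u-c['cx'])/c['fx'],(v-c['cy'])/c['fy'],1]); return C+d*(z-C[2])/d[2]
def proj(c,X):
    p=np.array(c['R'])@np.array(X)+np.array(c['t']); return c['fx']*p[0]/p[2]+c['cx'],c['fy']*p[1]/p[2]+c['cy']
E
python3 - <<'E'
from h import *
for n in('top','scene'):
    c=shot(n,n+'0'); print(n,c['fx'],c['cx'],c['cy'],-np.array(c['R']).T@c['t']);print(np.round(c['R'],3))
print(r.get_state())
E
```

```text
top 555.4832766753777 322.08770889976347 242.65480715589862 [0.39743609 0.02724965 1.34911851]
[[-0.027 -0.999 -0.026]
 [-0.997  0.029 -0.066]
 [ 0.067  0.024 -0.997]]
scene 494.020713486902 317.579011839161 231.7405037277366 [ 1.0297783  -0.31401895  0.84756217]
[[ 0.543  0.84   0.002]
 [ 0.647 -0.417 -0.639]
 [-0.536  0.348 -0.769]]
{'time_s': 0.1, 'joints': array([-4.86959244e+01,  2.05882280e+01,  6.38994934e-01, -1.74820783e-02,
       -7.01339340e+01, -1.65065542e+01]), 'qd': array([0.02762357, 0.08519423, 0.06054589, 0.06944193, 0.0259142 ,
       0.0333072 ]), 'joint_torque': array([-9.87998174e-04, -5.84163094e+01,  2.93752384e+01,  7.01548755e+00,
        1.01807347e-02, -2.02551371e-05]), 'tcp_pos': array([ 0.28289882, -0.6123882 ,  0.22570682]), 'eef_rot': array([ 1.79915591e+02, -7.87427592e-03, -1.55208426e+02]), 'contact_force': array([ 0.6576077 , -0.11975622,  0.11686753]), 'moment': array([ 0.00809314, -0.0177525 ,  0.00929349]), 'gripper_force': 0.0, 'gripper_width': 0.08780935312904252}
```

View pics/top0.png

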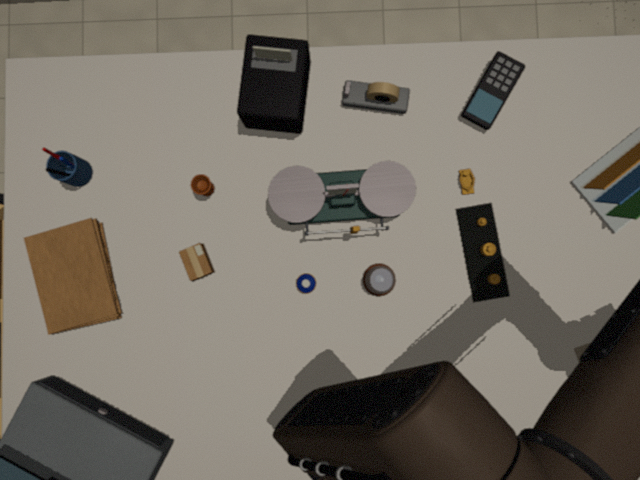

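View pics/scene0.png

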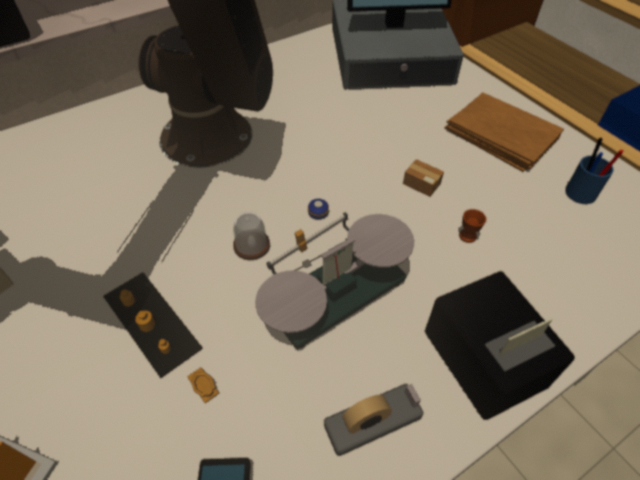

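The top view shows the carton at (197,261), the pans at (297,193) and (387,188), the rider around (355,229), and the mat with weights at (482,222), (489,249) and (494,280). Next I'll enlarge crops to read these more closely.

```bash
python3 - <<'E'
import cv2,numpy as np
t=cv2.imread('pics/top0.png');s=cv2.imread('pics/scene0.png')
f=lambda im,u0,u1,v0,v1,k:cv2.resize(im[v0:v1,u0:u1],None,fx=k,fy=k,interpolation=cv2.INTER_CUBIC)
cv2.imwrite('pics/a.png',f(t,175,425,150,300,3.2))
b=np.zeros((600,800,3),np.uint8)
m=f(t,450,520,195,305,5);b[:550,:350]=m
m=f(s,95,215,265,385,3.7);b[:444,352:796]=m
cv2.imwrite('pics/b.png',b)
cv2.imwrite('pics/c.png',f(s,225,450,150,350,3))
E
```

```text
(no output)
```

View pics/a.png

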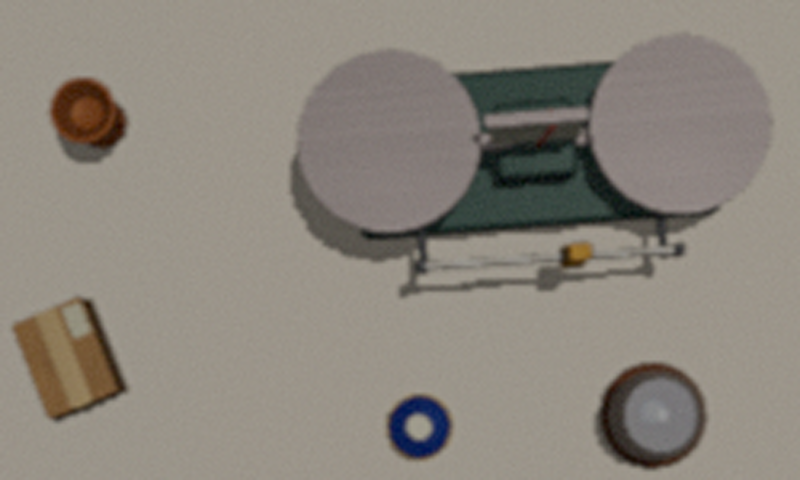

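View pics/b.png

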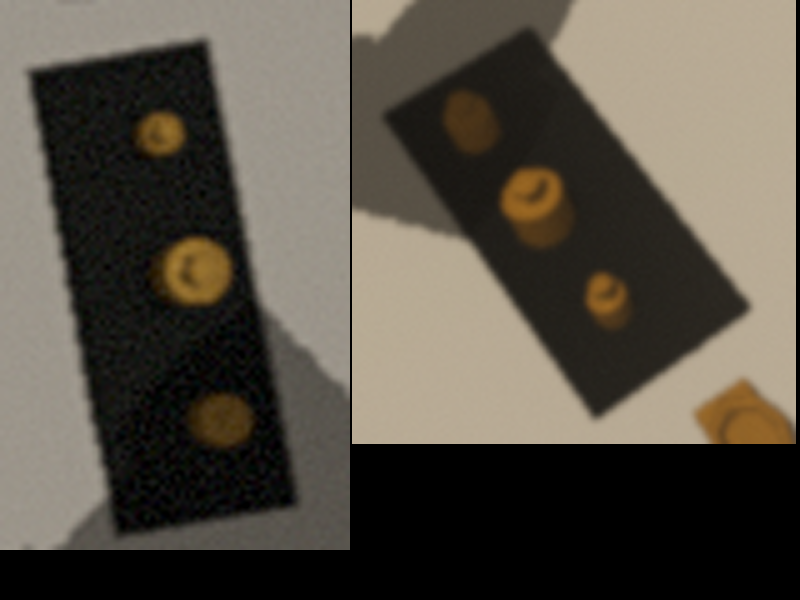

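View pics/c.png

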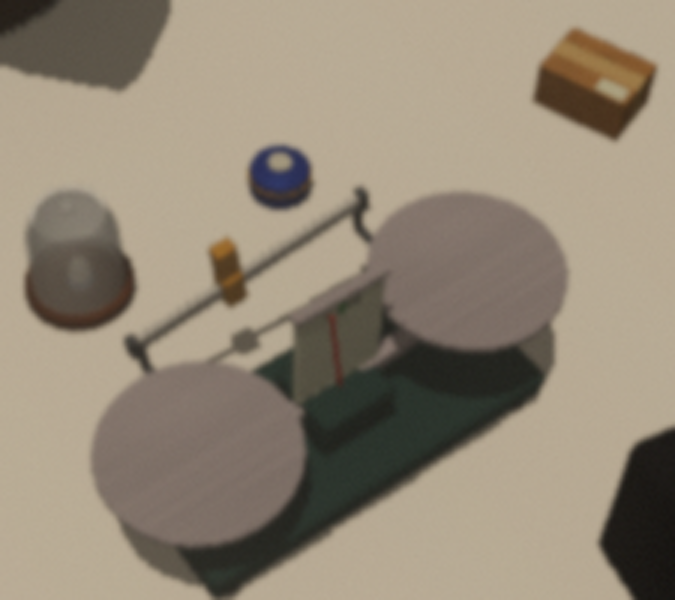

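The top view gives the carton's top corners. By size, the weights are w50 at the far end, w200 in the middle and w100 nearest the robot (in shadow). The rider stands past the middle of the bar. Now I'll work out poses.

```bash
cat > g.py <<'E'
from h import *
T=dict(np.load('pics/top0.npz'));S=dict(np.load('pics/scene0.npz'))
A=lambda x,y:(175+x/3.2-.34,150+y/3.2-.34)
B=lambda x,y:(450+x/5-.4,195+y/5-.4)
B2=lambda x,y:(95+(x-352)/3.7-.36,265+y/3.7-.36)
C=lambda x,y:(225+x/3-.33,150+y/3-.33)
def tri(u,v):  # triangulate
    M=[];b=[]
    for c,p in((T,u),(S,v)):
        K=np.array([[c['fx'],0,c['cx']],[0,c['fy'],c['cy']],[0,0,1]]);P=K@np.c_[c['R'],c['t']]
        for i in(0,1): q=p[i]*P[2]-P[i];q=q/np.linalg.norm(P[2,:3])/500;M.append(q[:3]);b.append(-q[3])
    x,res,_,_=np.linalg.lstsq(np.array(M),np.array(b),rcond=None);return np.round(x,4),res
E
python3 - <<'E'
from g import *
np.set_printoptions(precision=4,suppress=True)
cc=[ray(T,*A(*p),.042) for p in((13,325),(80,298),(124,388),(55,418))]
cs=[ray(S,*C(*p),.042) for p in((540,68),(574,30),(655,68),(618,104))]
print('carton',np.mean(cc,0),np.mean(cs,0),cc[3]-cc[0],cc[2]-cc[1],'yaw',[np.degrees(np.arctan2(d[1],d[0])) for d in(cc[3]-cc[0],cc[2]-cc[1])])
for n,a,c in(('goods',(390,141),(466,272)),('wpan',(680,124),(198,454)),('rider',(578,248),(223,244)),('barL',(421,268),(361,193)),('barR',(679,249),(131,344))):
    print(n,tri(A(*a),C(*c)))
mc=[ray(T,*B(*p),.004) for p in((31,71),(207,40),(297,505),(117,535))]
ms=[ray(S,*B2(*p),.004) for p in((596,418),(750,306),(530,28),(386,116))]
print('mat',np.mean(mc,0),np.mean(ms,0),mc[0]-mc[3],np.degrees(np.arctan2(*(mc[0]-mc[3])[1::-1])))
for n,p,q,h in(('w50',(162,133),(606,292),.029),('w200',(197,271),(533,193),.033+.006),('w100',(222,419),(470,117),.037)):
    print(n,ray(T,*B(*p),h),ray(S,*B2(*q),h))
for n,p,q,h in(('pill',(419,427),(280,170),.029),('dome',(653,415),(78,275),.012),('egg',(84,110),None,.064)):
    print(n,ray(T,*A(*p),h),ray(S,*C(*q),h) if q else '')
E
```

```text
carton [0.4495 0.3587 0.042 ] [0.4503 0.3598 0.042 ] [-0.0697 -0.0305  0.    ] [-0.0676 -0.0318  0.    ] yaw [np.float64(-156.3460147363847), np.float64(-154.77959521692864)]
goods (array([0.594 , 0.1125, 0.1023]), array([0.]))
wpan (array([ 0.6036, -0.0953,  0.0767]), array([0.]))
rider (array([ 0.5107, -0.0178,  0.1314]), array([0.]))
barL (array([0.503 , 0.0929, 0.1049]), array([0.]))
barR (array([ 0.5129, -0.0908,  0.0815]), array([0.]))
mat [ 0.454 -0.325  0.004] [ 0.4557 -0.3236  0.004 ] [0.2246 0.0312 0.    ] 7.917203850600178
w50 [ 0.5257 -0.3215  0.029 ] [ 0.5293 -0.3216  0.029 ]
w200 [ 0.4593 -0.3321  0.039 ] [ 0.4639 -0.3319  0.039 ]
w100 [ 0.3898 -0.341   0.037 ] [ 0.4016 -0.3435  0.037 ]
pill [0.3909 0.1008 0.029 ] [0.3977 0.0976 0.029 ]
dome [ 0.3949 -0.0739  0.012 ] [ 0.392  -0.0722  0.012 ]
egg [0.6298 0.339  0.064 ]
```

```bash
cat > mv.py <<'E'
import numpy as np,sys
# usage: mv.py x0 y0 z0 yaw0  x1 y1 z1 yaw1 n : per-row numbers
def main(a):
    p=np.array(a[:3]);y=a[3];q=np.array(a[4:7]);y1=a[7];n=int(a[8])
    for i in range(n):
        w=np.radians(y);X=np.array([np.cos(w),np.sin(w),0]);Y=np.array([np.sin(w),-np.cos(w),0]);Z=np.array([0,0,-1])
        d=(q-p)/(n-i); s=np.round([d@X/.15,d@Y/.15,d@Z/.15],3); rz=round(-np.radians((y1-y)/(n-i))/.08,3)
        p=p+.15*(s[0]*X+s[1]*Y+s[2]*Z); y-=np.degrees(rz*.08)
        print(list(map(float,s)),float(rz))
    print(p.round(4),round(y,2))
main(list(map(float,sys.argv[1:])))
E
python3 mv.py .283 -.613 .227 -155.2 .47 -.16 .25 -155.2 8; python3 mv.py .47 -.16 .25 -155.2 .45 .359 .12 -155.6 9
```

```text
[-0.3, 0.277, -0.019] -0.0
[-0.3, 0.277, -0.019] -0.0
[-0.3, 0.277, -0.019] -0.0
[-0.3, 0.278, -0.019] -0.0
[-0.3, 0.277, -0.019] -0.0
[-0.299, 0.278, -0.019] -0.0
[-0.3, 0.277, -0.02] -0.0
[-0.299, 0.278, -0.019] -0.0
[ 0.4699 -0.16    0.2499] -155.2
[-0.148, 0.355, 0.096] 0.01
[-0.147, 0.355, 0.096] 0.01
[-0.147, 0.356, 0.096] 0.01
[-0.147, 0.356, 0.096] 0.01
[-0.147, 0.356, 0.097] 0.009
[-0.146, 0.356, 0.096] 0.01
[-0.146, 0.356, 0.097] 0.009
[-0.146, 0.355, 0.096] 0.01
[-0.146, 0.356, 0.097] 0.009
[0.45  0.359 0.12 ] -155.6
```

Request:
play_rows(rows=[{"slide":[-0.3,0.277,-0.02],"delta_rot":[0,0,0],"fingers":1},{"slide":[-0.3,0.277,-0.02],"delta_rot":[0,0,0],"fingers":1},{"slide":[-0.3,0.277,-0.02],"delta_rot":[0,0,0],"fingers":1},{"slide":[-0.3,0.277,-0.02],"delta_rot":[0,0,0],"fingers":1},{"slide":[-0.3,0.277,-0.02],"delta_rot":[0,0,0],"fingers":1},{"slide":[-0.3,0.277,-0.02],"delta_rot":[0,0,0],"fingers":1},{"slide":[-0.3,0.277,-0.02],"delta_rot":[0,0,0],"fingers":1},{"slide":[-0.3,0.277,-0.02],"delta_rot":[0,0,0],"fingers":1}])

```text
time_s: 1.1
tcp_pos: [0.4707, -0.158, 0.2507]
eef_rot: [-180.0, 0.0, -155.2]
contact_force: [2.1, -0.4, -0.3]
gripper_width: 0.0876
gripper_force: 0.0
```

Request:
play_rows(rows=[{"slide":[-0.146,0.36,0.09],"delta_rot":[0,0,0],"fingers":1},{"slide":[-0.146,0.36,0.09],"delta_rot":[0,0,0],"fingers":1},{"slide":[-0.146,0.36,0.09],"delta_rot":[0,0,0],"fingers":1},{"slide":[-0.146,0.36,0.09],"delta_rot":[0,0,0],"fingers":1},{"slide":[-0.146,0.36,0.09],"delta_rot":[0,0,0],"fingers":1},{"slide":[-0.146,0.36,0.09],"delta_rot":[0,0,0],"fingers":1},{"slide":[-0.146,0.36,0.09],"delta_rot":[0,0,0],"fingers":1},{"slide":[-0.146,0.36,0.09],"delta_rot":[0,0,0],"fingers":1}])

```text
time_s: 2.1
tcp_pos: [0.4478, 0.3075, 0.142]
eef_rot: [-180.0, -0.0, -155.2]
contact_force: [0.1, 0.5, 0.6]
gripper_width: 0.0877
gripper_force: 0.0
```

Request:
play_rows(rows=[{"slide":[-0.14,0.32,0.12],"delta_rot":[0,0,0],"fingers":1},{"slide":[0,0,0],"delta_rot":[0,0,0],"fingers":1},{"slide":[0,0,0],"delta_rot":[0,0,0],"fingers":1}])

```text
time_s: 2.48
tcp_pos: [0.4468, 0.3576, 0.124]
eef_rot: [-180.0, -0.1, -155.2]
contact_force: [0.2, -1.2, 0.3]
gripper_width: 0.0874
gripper_force: 0.0
```

Request:
play_rows(squeeze=12, rows=[{"slide":[-0.02,0,0.25],"delta_rot":[0,0,0],"fingers":1},{"slide":[0,0,0.25],"delta_rot":[0,0,0],"fingers":1},{"slide":[0,0,0.18],"delta_rot":[0,0,0],"fingers":1},{"slide":[0,0,0.08],"delta_rot":[0,0,0],"fingers":1},{"slide":[0,0,0],"delta_rot":[0,0,0],"fingers":-1},{"slide":[0,0,0],"delta_rot":[0,0,0],"fingers":-1},{"slide":[0,0,0],"delta_rot":[0,0,0],"fingers":-1},{"slide":[0,0,0],"delta_rot":[0,0,0],"fingers":-1}])

```text
time_s: 3.48
tcp_pos: [0.4504, 0.36, 0.0116]
eef_rot: [179.9, 0.1, -155.2]
contact_force: [-1.2, 0.8, 4.1]
gripper_width: 0.0567
gripper_force: 11.8
```

```bash
python3 - <<'E'
from h import *
F=[]
for i in range(6): r.capture('top');F.append(r.get_state()['contact_force'])
print(np.mean(F,0),np.std(F,0)); s=r.get_state();print(s['tcp_pos'],s['eef_rot'],s['gripper_width'],s['gripper_force'])
E
```

```text
[-1.58397118  0.40444879  6.28580741] [0.47891054 0.37623138 0.25583557]
[0.45036667 0.36000648 0.0115649 ] [ 1.79953689e+02  8.82452364e-02 -1.55180822e+02] 0.05685939936219379 11.859578043222427
```

Request:
play_rows(rows=[{"slide":[0,0,-0.1],"delta_rot":[0,0,0],"fingers":-1},{"slide":[0,0,-0.2],"delta_rot":[0,0,0],"fingers":-1},{"slide":[0,0,-0.3],"delta_rot":[0,0,0],"fingers":-1},{"slide":[0,0,-0.3],"delta_rot":[0,0,0],"fingers":-1},{"slide":[0,0,-0.2],"delta_rot":[0,0,0],"fingers":-1},{"slide":[0,0,0],"delta_rot":[0,0,0],"fingers":-1},{"slide":[0,0,0],"delta_rot":[0,0,0],"fingers":-1}])

```text
time_s: 4.65
tcp_pos: [0.4494, 0.3587, 0.1753]
eef_rot: [180.0, -0.1, -155.2]
contact_force: [0.2, -0.1, -2.6]
gripper_width: 0.0566
gripper_force: 11.8
```

```bash
python3 - <<'E'
from h import *
F=[]
for i in range(16): r.capture('top');F.append(r.get_state()['contact_force'])
print(np.mean(F,0),np.std(F,0)); s=r.get_state();print(s['tcp_pos'],s['eef_rot'],s['gripper_width'])
E
python3 mv.py .4500 .3600 .175 -155.2 .594 .118 .19 -92 14
```

```text
[ 0.03958693  0.32448454 -1.50533834] [0.39211191 0.45492802 0.44800801]
[0.44999953 0.35929338 0.17558936] [ 1.79997282e+02  3.33950441e-03 -1.55202038e+02] 0.0564343033647423
[-0.014, -0.133, -0.007] -0.985
[-0.003, -0.134, -0.007] -0.985
[0.007, -0.134, -0.007] -0.985
[0.018, -0.133, -0.007] -0.985
[0.028, -0.131, -0.007] -0.985
[0.038, -0.129, -0.007] -0.985
[0.048, -0.125, -0.007] -0.985
[0.058, -0.121, -0.007] -0.985
[0.067, -0.116, -0.007] -0.985
[0.076, -0.11, -0.007] -0.985
[0.085, -0.104, -0.008] -0.985
[0.093, -0.097, -0.007] -0.984
[0.1, -0.089, -0.008] -0.985
[0.107, -0.081, -0.007] -0.984
[0.594 0.118 0.19 ] -92.0
```

Request:
play_rows(rows=[{"slide":[-0.014,-0.133,-0.007],"delta_rot":[0,0,-0.985],"fingers":-1},{"slide":[-0.003,-0.134,-0.007],"delta_rot":[0,0,-0.985],"fingers":-1},{"slide":[0.007,-0.134,-0.007],"delta_rot":[0,0,-0.985],"fingers":-1},{"slide":[0.018,-0.133,-0.007],"delta_rot":[0,0,-0.985],"fingers":-1},{"slide":[0.028,-0.131,-0.007],"delta_rot":[0,0,-0.985],"fingers":-1},{"slide":[0.038,-0.129,-0.007],"delta_rot":[0,0,-0.985],"fingers":-1},{"slide":[0.048,-0.125,-0.007],"delta_rot":[0,0,-0.985],"fingers":-1},{"slide":[0.058,-0.121,-0.007],"delta_rot":[0,0,-0.985],"fingers":-1}])

```text
time_s: 6.45
tcp_pos: [0.5326, 0.2205, 0.1841]
eef_rot: [-180.0, 0.0, -118.9]
contact_force: [0.0, -0.5, -2.0]
gripper_width: 0.0568
gripper_force: 11.8
```

Request:
play_rows(rows=[{"slide":[0.067,-0.116,-0.007],"delta_rot":[0,0,-0.985],"fingers":-1},{"slide":[0.076,-0.11,-0.007],"delta_rot":[0,0,-0.985],"fingers":-1},{"slide":[0.085,-0.104,-0.007],"delta_rot":[0,0,-0.985],"fingers":-1},{"slide":[0.093,-0.097,-0.007],"delta_rot":[0,0,-0.985],"fingers":-1},{"slide":[0.1,-0.089,-0.007],"delta_rot":[0,0,-0.985],"fingers":-1},{"slide":[0.107,-0.081,-0.007],"delta_rot":[0,0,-0.985],"fingers":-1},{"slide":[0,0,0],"delta_rot":[0,0,0],"fingers":-1},{"slide":[0,0,0],"delta_rot":[0,0,0],"fingers":-1}])

```text
time_s: 7.45
tcp_pos: [0.5938, 0.1174, 0.1901]
eef_rot: [180.0, 0.0, -92.1]
contact_force: [0.5, -0.5, -1.7]
gripper_width: 0.0565
gripper_force: 11.8
```

```bash
python3 - <<'E'
from h import *
F=[]
for i in range(12): r.capture('top');F.append(r.get_state()['contact_force'])
print(np.mean(F,0)); s=r.get_state();print(s['tcp_pos'],s['eef_rot'],s['gripper_width'])
E
```

```text
[ 0.22219915  0.03786733 -1.76402345]
[0.59398266 0.11739093 0.19029073] [-1.79996832e+02  2.31983358e-03 -9.19918729e+01] 0.05659605065501229
```

Request:
play_rows(rows=[{"slide":[0,0,0.2],"delta_rot":[0,0,0],"fingers":-1},{"slide":[0,0,0.16],"delta_rot":[0,0,0],"fingers":-1},{"slide":[0,0,0.08],"delta_rot":[0,0,0],"fingers":-1},{"slide":[0,0,0.06],"delta_rot":[0,0,0],"fingers":-1},{"slide":[0,0,0.06],"delta_rot":[0,0,0],"fingers":-1},{"slide":[0,0,0.05],"delta_rot":[0,0,0],"fingers":-1},{"slide":[0,0,0.03],"delta_rot":[0,0,0],"fingers":-1},{"slide":[0,0,0],"delta_rot":[0,0,0],"fingers":-1}])

```text
time_s: 9.05
tcp_pos: [0.5939, 0.1173, 0.094]
eef_rot: [180.0, -0.0, -92.0]
contact_force: [0.3, -0.5, -0.7]
gripper_width: 0.0569
gripper_force: 11.8
```

Request:
play_rows(rows=[{"slide":[0,0,0],"delta_rot":[0,0,0],"fingers":-1},{"slide":[0,0,0],"delta_rot":[0,0,0],"fingers":-1}])

```text
time_s: 9.3
tcp_pos: [0.594, 0.1174, 0.0945]
eef_rot: [-180.0, 0.0, -92.0]
contact_force: [-1.0, -0.1, -1.6]
gripper_width: 0.0567
gripper_force: 11.8
```

Request:
play_rows(rows=[{"slide":[0,0,0.005],"delta_rot":[0,0,0],"fingers":0.6},{"slide":[0,0,0],"delta_rot":[0,0,0],"fingers":0.8},{"slide":[0,0,0],"delta_rot":[0,0,0],"fingers":1},{"slide":[0,0,-0.1],"delta_rot":[0,0,0],"fingers":1},{"slide":[0,0,-0.2],"delta_rot":[0,0,0],"fingers":1},{"slide":[0,0,-0.35],"delta_rot":[0,0,0],"fingers":1},{"slide":[0,0,-0.35],"delta_rot":[0,0,0],"fingers":1}])

```text
time_s: 10.18
tcp_pos: [0.5939, 0.1171, 0.2462]
eef_rot: [-180.0, -0.0, -92.0]
contact_force: [1.1, -0.3, -0.2]
gripper_width: 0.088
gripper_force: 0.0
```

```bash
python3 - <<'E'
from h import *
s=r.get_state();print(s['tcp_pos'],s['eef_rot'],s['gripper_width'])
c=shot('scene','s1');d=r.capture('top')['image']
k=lambda im,u0,u1,v0,v1,k:cv2.resize(im[v0:v1,u0:u1],None,fx=k,fy=k,interpolation=cv2.INTER_CUBIC)
cv2.imwrite('pics/d.png',np.hstack([k(c['image'],225,450,150,350,2.4),]))
E
python3 mv.py .594 .1174 .2425 -92 .5 -.2 .235 -130 8;python3 mv.py .5 -.2 .235 -130 .394 -.342 .13 -172 9
```

```text
[0.59389344 0.11711587 0.24623829] [-1.79960782e+02 -2.91520669e-04 -9.19854962e+01] 0.08797063191170579
[0.267, 0.069, 0.006] 1.036
[0.272, 0.047, 0.006] 1.036
[0.275, 0.024, 0.006] 1.036
[0.276, 0.001, 0.006] 1.036
[0.275, -0.022, 0.006] 1.037
[0.272, -0.044, 0.007] 1.036
[0.268, -0.067, 0.006] 1.037
[0.261, -0.088, 0.007] 1.036
[ 0.5   -0.2    0.235] -130.0
[0.131, -0.007, 0.078] 1.018
[0.13, -0.018, 0.078] 1.018
[0.128, -0.029, 0.078] 1.018
[0.125, -0.039, 0.078] 1.018
[0.122, -0.049, 0.078] 1.018
[0.117, -0.059, 0.078] 1.018
[0.112, -0.068, 0.077] 1.018
[0.107, -0.077, 0.078] 1.018
[0.1, -0.086, 0.077] 1.019
[ 0.394  -0.3421  0.13  ] -172.0
```

View pics/d.png

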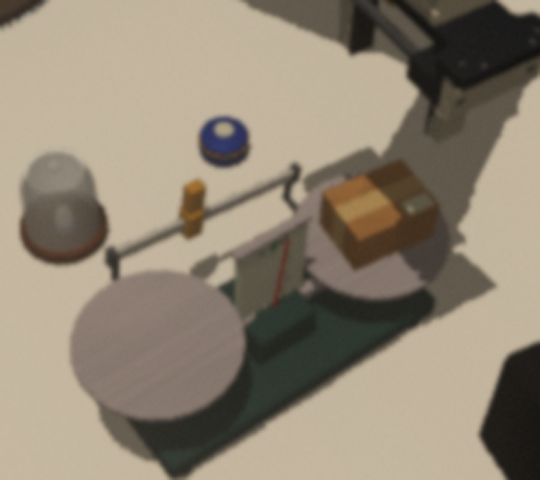

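The carton sits flat on the goods pan at about (380,215) in the crop. The goods side is at its low stop, and the rider is near (192,208). Now I'll fetch w100.

Request:
play_rows(rows=[{"slide":[0.267,0.069,0.006],"delta_rot":[0,0,1],"fingers":0.8},{"slide":[0.272,0.047,0.006],"delta_rot":[0,0,1],"fingers":0.8},{"slide":[0.275,0.024,0.006],"delta_rot":[0,0,1],"fingers":0.8},{"slide":[0.276,0.001,0.006],"delta_rot":[0,0,1],"fingers":0.6},{"slide":[0.275,-0.022,0.006],"delta_rot":[0,0,1],"fingers":0.5},{"slide":[0.272,-0.044,0.006],"delta_rot":[0,0,1],"fingers":0.5},{"slide":[0.268,-0.067,0.006],"delta_rot":[0,0,1],"fingers":0.5},{"slide":[0.261,-0.088,0.006],"delta_rot":[0,0,1],"fingers":0.5}])

```text
time_s: 11.28
tcp_pos: [0.5028, -0.2023, 0.2375]
eef_rot: [-179.9, 0.0, -128.8]
contact_force: [0.4, 0.6, -0.1]
gripper_width: 0.0658
gripper_force: 0.0
```

Request:
play_rows(rows=[{"slide":[0.131,-0.007,0.06],"delta_rot":[0,0,1],"fingers":0.5},{"slide":[0.13,-0.018,0.06],"delta_rot":[0,0,1],"fingers":0.5},{"slide":[0.128,-0.029,0.06],"delta_rot":[0,0,1],"fingers":0.5},{"slide":[0.125,-0.039,0.06],"delta_rot":[0,0,1],"fingers":0.5},{"slide":[0.122,-0.049,0.06],"delta_rot":[0,0,1],"fingers":0.5},{"slide":[0.117,-0.059,0.06],"delta_rot":[0,0,1],"fingers":0.5},{"slide":[0.112,-0.068,0.06],"delta_rot":[0,0,1],"fingers":0.5},{"slide":[0.107,-0.077,0.06],"delta_rot":[0,0,1],"fingers":0.5}])

```text
time_s: 12.28
tcp_pos: [0.4125, -0.3305, 0.165]
eef_rot: [-179.9, 0.1, -165.5]
contact_force: [0.7, -0.3, -0.8]
gripper_width: 0.0654
gripper_force: 0.0
```

Request:
play_rows(rows=[{"slide":[0.1,-0.086,0],"delta_rot":[0,0,1],"fingers":0.5},{"slide":[0,0,0],"delta_rot":[0,0,0.5],"fingers":0.5},{"slide":[0,0,0],"delta_rot":[0,0,0],"fingers":0.5}])

```text
time_s: 12.65
tcp_pos: [0.4014, -0.3465, 0.1651]
eef_rot: [-180.0, 0.1, -172.2]
contact_force: [-0.8, -0.3, 0.1]
gripper_width: 0.0656
gripper_force: 0.0
```

```bash
python3 - <<'E'
from h import *
s=r.get_state();print(s['tcp_pos'],s['eef_rot'],s['gripper_width'])
a=shot('scene','s2')['image'];b=shot('top','t2')['image']
k=lambda im,u0,u1,v0,v1,k:cv2.resize(im[v0:v1,u0:u1],None,fx=k,fy=k,interpolation=cv2.INTER_CUBIC)
cv2.imwrite('pics/e.png',np.hstack([k(a,75,205,240,390,3.0),k(b,430,560,180,330,3.0)]))
E
python3 mv.py .5 -.2 .235 -130 .394 -.342 .13 -172 1
```

```text
[ 0.4014075  -0.34646463  0.16510835] [-1.79963240e+02  5.12556659e-02 -1.72214796e+02] 0.0656231864531406
[1.179, -0.067, 0.7] 9.163
[ 0.394  -0.3419  0.13  ] -172.0
```

View pics/e.png

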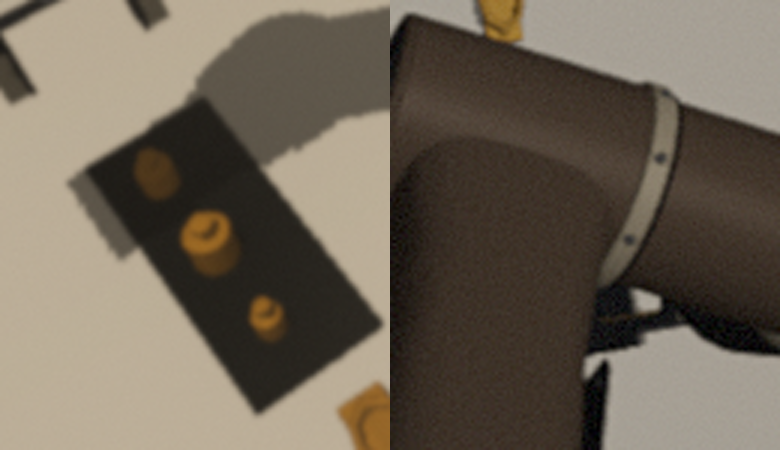

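The w100 blob centres at (157,173) in the left crop, w200 at (210,243) and w50 at (267,318). The arm hides the mat in the top view.

```bash
python3 - <<'E'
from g import *
for n,x,y,h in(('w100',157,173,.0215),('w200',210,243,.023),('w50',267,318,.018)): print(n,ray(S,75+x/3-.33,240+y/3-.33,h))
E
python3 mv.py .4014 -.3465 .165 -172.2 .3935 -.342 .0105 -172.2 1
```

```text
w100 [ 0.39247698 -0.34413376  0.0215    ]
w200 [ 0.46183688 -0.33341773  0.023     ]
w50 [ 0.52698065 -0.3227151   0.018     ]
[0.048, 0.037, 1.03] -0.0
[ 0.3935 -0.342   0.0105] -172.2
```

Request:
play_rows(squeeze=10, rows=[{"slide":[0.055,0.03,0.3],"delta_rot":[0,0,0],"fingers":0.5},{"slide":[0,0,0.35],"delta_rot":[0,0,0],"fingers":0.5},{"slide":[0,0,0.2],"delta_rot":[0,0,0],"fingers":0.5},{"slide":[0,0,0.12],"delta_rot":[0,0,0],"fingers":0.5},{"slide":[0,0,0.06],"delta_rot":[0,0,0],"fingers":0.2},{"slide":[0,0,0],"delta_rot":[0,0,0],"fingers":-0.3},{"slide":[0,0,0],"delta_rot":[0,0,0],"fingers":-0.7},{"slide":[0,0,0],"delta_rot":[0,0,0],"fingers":-1}])

```text
time_s: 13.75
tcp_pos: [0.3931, -0.343, 0.0107]
eef_rot: [-180.0, 0.1, -172.2]
contact_force: [-0.1, -0.2, 0.0]
gripper_width: 0.0313
gripper_force: 0.0
```

Request:
play_rows(rows=[{"slide":[0,0,0],"delta_rot":[0,0,0],"fingers":-1},{"slide":[0,0,0],"delta_rot":[0,0,0],"fingers":-1}])

```text
time_s: 14.0
tcp_pos: [0.3931, -0.343, 0.0105]
eef_rot: [-180.0, 0.1, -172.2]
contact_force: [-1.7, -0.2, 6.2]
gripper_width: 0.0233
gripper_force: 10.0
```

Request:
play_rows(rows=[{"slide":[0,0,-0.08],"delta_rot":[0,0,0],"fingers":-1},{"slide":[0,0,-0.2],"delta_rot":[0,0,0],"fingers":-1},{"slide":[0,0,-0.35],"delta_rot":[0,0,0],"fingers":-1},{"slide":[0,0,-0.35],"delta_rot":[0,0,0],"fingers":-1},{"slide":[0,0,-0.22],"delta_rot":[0,0,0],"fingers":-1}])

```text
time_s: 14.62
tcp_pos: [0.3928, -0.343, 0.1932]
eef_rot: [-179.9, 0.2, -172.2]
contact_force: [0.7, -0.3, -0.6]
gripper_width: 0.0229
gripper_force: 10.0
```

```bash
python3 mv.py .3928 -.343 .1905 -172.2 .604 -.096 .1905 -172.2 7
```

```text
[-0.231, 0.206, 0.0] -0.0
[-0.231, 0.206, 0.0] -0.0
[-0.231, 0.206, 0.0] -0.0
[-0.231, 0.206, 0.0] -0.0
[-0.231, 0.205, 0.0] -0.0
[-0.232, 0.206, 0.0] -0.0
[-0.231, 0.205, 0.0] -0.0
[ 0.6039 -0.0961  0.1905] -172.2
```

Request:
play_rows(rows=[{"slide":[-0.231,0.206,0],"delta_rot":[0,0,0],"fingers":-1},{"slide":[-0.231,0.206,0],"delta_rot":[0,0,0],"fingers":-1},{"slide":[-0.231,0.206,0],"delta_rot":[0,0,0],"fingers":-1},{"slide":[-0.231,0.206,0],"delta_rot":[0,0,0],"fingers":-1},{"slide":[-0.231,0.206,0],"delta_rot":[0,0,0],"fingers":-1},{"slide":[-0.231,0.206,0],"delta_rot":[0,0,0],"fingers":-1},{"slide":[-0.231,0.206,0],"delta_rot":[0,0,0],"fingers":-1},{"slide":[0,0,0.1],"delta_rot":[0,0,0],"fingers":-1}])

```text
time_s: 15.62
tcp_pos: [0.6057, -0.0933, 0.1756]
eef_rot: [-180.0, 0.1, -172.0]
contact_force: [-0.2, 0.1, -1.2]
gripper_width: 0.0233
gripper_force: 10.0
```

Request:
play_rows(rows=[{"slide":[0,0,0.15],"delta_rot":[0,0,0],"fingers":-1},{"slide":[0,0,0.12],"delta_rot":[0,0,0],"fingers":-1},{"slide":[0,0,0.06],"delta_rot":[0,0,0],"fingers":-1},{"slide":[0,0,0],"delta_rot":[0,0,0],"fingers":-1},{"slide":[0,0,0],"delta_rot":[0,0,0],"fingers":-1}])

```text
time_s: 16.25
tcp_pos: [0.6039, -0.0958, 0.1262]
eef_rot: [-180.0, 0.1, -172.2]
contact_force: [-0.1, 0.4, -1.1]
gripper_width: 0.023
gripper_force: 10.0
```

Request:
play_rows(rows=[{"slide":[0,0,0.04],"delta_rot":[0,0,0],"fingers":-1},{"slide":[0,0,0.03],"delta_rot":[0,0,0],"fingers":-1},{"slide":[0,0,0.02],"delta_rot":[0,0,0],"fingers":-1},{"slide":[0,0,0.015],"delta_rot":[0,0,0],"fingers":-1},{"slide":[0,0,0],"delta_rot":[0,0,0],"fingers":-1},{"slide":[0,0,0],"delta_rot":[0,0,0],"fingers":-1}])

```text
time_s: 17.0
tcp_pos: [0.6035, -0.0956, 0.1096]
eef_rot: [-180.0, -0.0, -172.2]
contact_force: [-0.5, -0.7, -0.3]
gripper_width: 0.0228
gripper_force: 10.0
```

```bash
python3 - <<'E'
from h import *
F=[]
for i in range(8): r.capture('top');F.append(r.get_state()['contact_force'])
print(np.mean(F,0),r.get_state()['tcp_pos'])
E
```

```text
[-0.36002662 -0.17359968  0.03918094] [ 0.60354527 -0.09558614  0.10961066]
```

Request:
play_rows(rows=[{"slide":[0,0,0],"delta_rot":[0,0,0],"fingers":-0.3},{"slide":[0,0,0],"delta_rot":[0,0,0],"fingers":0},{"slide":[0,0,0],"delta_rot":[0,0,0],"fingers":0.3},{"slide":[0,0,-0.05],"delta_rot":[0,0,0],"fingers":0.3},{"slide":[0,0,-0.2],"delta_rot":[0,0,0],"fingers":0.3},{"slide":[0,0,-0.35],"delta_rot":[0,0,0],"fingers":0},{"slide":[0,0,-0.1],"delta_rot":[0,0,0],"fingers":-0.3},{"slide":[0,0,0],"delta_rot":[0,0,0],"fingers":-0.4}])

```text
time_s: 18.4
tcp_pos: [0.6042, -0.0955, 0.2162]
eef_rot: [180.0, 0.2, -172.2]
contact_force: [-0.2, -0.1, -0.9]
gripper_width: 0.0326
gripper_force: 0.0
```

```bash
python3 - <<'E'
from h import *
import time
for i in range(10): r.capture('scene')
s=r.get_state();print(s['time_s'],s['tcp_pos'],s['gripper_width'])
a=shot('scene','s3')['image']
k=lambda im,u0,u1,v0,v1,k:cv2.resize(im[v0:v1,u0:u1],None,fx=k,fy=k,interpolation=cv2.INTER_CUBIC)
cv2.imwrite('pics/f.png',k(a,225,425,190,350,3.7))
E
```

```text
18.9 [ 0.60344281 -0.09560837  0.21406554] 0.02623071287432435
```

View pics/f.png

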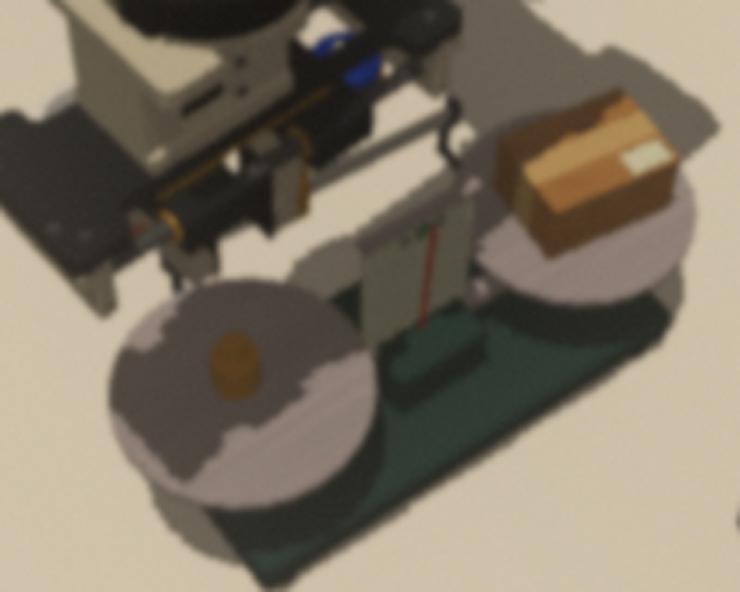

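w100 stands on the weights pan at about (235,365). The red pointer is at (435,228), just right of the green mark, so the goods side is slightly heavy. Next I'll measure the pointer in pixels.

```bash
cat > ptr.py <<'E'
from h import *
def ptr(im):
    w=im[240:280,325:360].astype(float);b,g,rr=w[...,0],w[...,1],w[...,2]
    e=np.clip(rr-np.maximum(b,g)-25,0,None);gg=np.clip(g-np.maximum(b,rr)-3,0,None)
    rows=np.arange(240,280);cols=np.arange(325,360)
    ok=e.sum(1)>20;c=(e@cols)/np.maximum(e.sum(1),1e-6)
    p=np.polyfit(rows[ok],c[ok],1)
    m=(gg.sum()>0) and ((gg.sum(0)@cols)/gg.sum(),(gg.sum(1)@rows)/gg.sum())
    return rows[ok][[0,-1]],p[0],np.polyval(p,255),np.polyval(p,270),m
if __name__=='__main__':
    for n in('s0','s1','s3'):
        im=np.load('pics/%s.npz'%('scene0' if n=='s0' else n))['image'];print(n,ptr(im))
E
python3 ptr.py
```

```text
Traceback (most recent call last):
  File "ptr.py", line 12, in <module>
    im=np.load('pics/%s.npz'%('scene0' if n=='s0' else n))['image'];print(n,ptr(im))
                                                                            ~~~^^^^
  File "ptr.py", line 7, in ptr
    p=np.polyfit(rows[ok],c[ok],1)
TypeError: expected non-empty vector for x
```

```bash
sed -i 's/-np.maximum(b,g)-25/-g-18/; s/>20/>12/' ptr.py; python3 ptr.py; python3 - <<'E'
from h import *
im=np.load('pics/s3.npz')['image'].astype(int)
print((im[252:276:6,333:350,2]-im[252:276:6,333:350,1]))
E
```

```text
s0 (array([255, 274]), np.float64(0.11905732939947106), np.float64(335.17974339035777), np.float64(336.9656033313499), (np.float64(348.5), np.float64(276.31489361702126)))
s1 (array([250, 275]), np.float64(-0.20951625923579298), np.float64(343.4194471207122), np.float64(340.2767032321753), (np.float64(347.54980079681275), np.float64(276.2350597609562)))
s3 (array([252, 275]), np.float64(-0.1262111445998421), np.float64(341.37580759384207), np.float64(339.4826404248444), (np.float64(348.6183953033268), np.float64(276.3600782778865)))
[[ 7  7  6  5  1 -6 -8  3 23 26 15  5  5  5  4  4  6]
 [ 5  4  3  5  5  5  8 20 28 17  9  5  4  5  5  5  5]
 [ 5  3  5  3  4  7 13 29 24 12  5  4  4  4  4  4  4]
 [ 4  3  5  4  6 14 28 28 14  6  4  5  4  4  2  3  4]]
```

```bash
python3 - <<'E'
from g import *
o=np.array([.599,.0086]);w=np.radians(2.8);ex=np.array([np.cos(w),np.sin(w)]);ey=np.array([-np.sin(w),np.cos(w)])
for n,p in(('s0 ',ray(S,*C(223,244),.130)),('s1',ray(S,225+194/2.4-.3,150+186/2.4-.3,.132))):
    d=p[:2]-o;print(n,p,'bal',d@ex,d@ey)
t=o-.09*ex-.010*ey;print('target',t)
E
python3 mv.py .6035 -.0956 .2141 -172.2 .5096 -.0058 .16 -176.8 6
```

```text
s0  [ 0.50942295 -0.01782719  0.13      ] bal -0.09076106657941964 -0.02201982425513106
s1 [ 0.5095763  -0.00332932  0.132     ] bal -0.08989968454076332 -0.007546749454722084
target [ 0.50959595 -0.00578454]
[0.09, 0.113, 0.06] 0.167
[0.091, 0.112, 0.06] 0.167
[0.093, 0.111, 0.06] 0.167
[0.094, 0.109, 0.06] 0.168
[0.096, 0.108, 0.06] 0.167
[0.097, 0.107, 0.061] 0.168
[ 0.5096 -0.0057  0.1599] -176.8
```

Request:
play_rows(rows=[{"slide":[0.09,0.113,0],"delta_rot":[0,0,0.167],"fingers":-0.15},{"slide":[0.091,0.112,0],"delta_rot":[0,0,0.167],"fingers":-0.15},{"slide":[0.093,0.111,0.05],"delta_rot":[0,0,0.167],"fingers":-0.15},{"slide":[0.094,0.109,0.08],"delta_rot":[0,0,0.167],"fingers":-0.15},{"slide":[0.096,0.108,0.1],"delta_rot":[0,0,0.167],"fingers":-0.15},{"slide":[0.097,0.107,0.1],"delta_rot":[0,0,0.167],"fingers":-0.15},{"slide":[0,0,0],"delta_rot":[0,0,0],"fingers":-0.15},{"slide":[0,0,0],"delta_rot":[0,0,0],"fingers":-0.15}])

```text
time_s: 19.95
tcp_pos: [0.5104, -0.0057, 0.1657]
eef_rot: [-180.0, 0.1, -176.8]
contact_force: [0.3, 0.5, 1.0]
gripper_width: 0.0372
gripper_force: 0.0
```

```bash
python3 - <<'E'
from h import *
s=r.get_state();print(s['time_s'],s['tcp_pos'],s['eef_rot'],s['gripper_width'])
a=shot('scene','s4')['image']
k=lambda im,u0,u1,v0,v1,k:cv2.resize(im[v0:v1,u0:u1],None,fx=k,fy=k,interpolation=cv2.INTER_CUBIC)
cv2.imwrite('pics/g.png',k(a,225,425,170,350,3.3))
from ptr import ptr;print(ptr(a))
E
```

```text
19.95 [ 0.51044076 -0.00571603  0.16569718] [-1.79992939e+02  5.76172332e-02 -1.76751018e+02] 0.03718086990469968
(array([251, 275]), np.float64(-0.1260413352107761), np.float64(341.3326762392734), np.float64(339.4420562111117), (np.float64(348.0127504553734), np.float64(275.9963570127505)))
```

View pics/g.png

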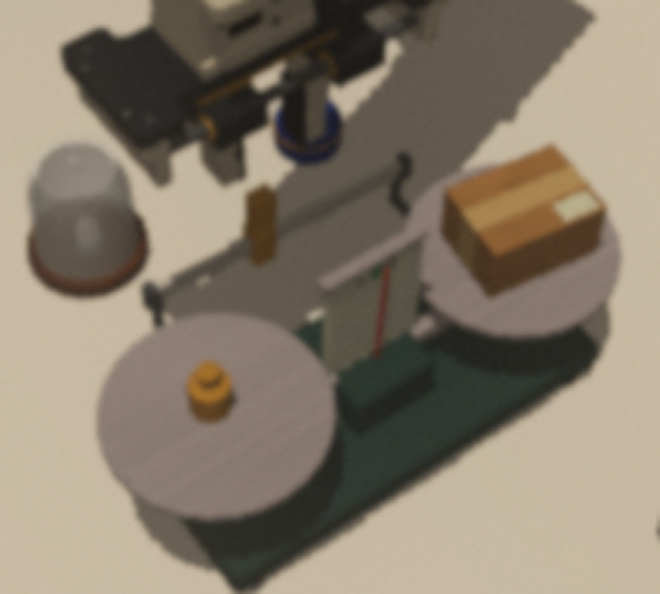

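The open fingers straddle the rider from above: fingertips at (225,160) and (305,110), rider top at (261,192). I'll lower them and push about 18 mm to the right.

Request:
play_rows(rows=[{"slide":[0,0,0.2],"delta_rot":[0,0,0],"fingers":-0.15},{"slide":[0,0,0.12],"delta_rot":[0,0,0],"fingers":-0.15},{"slide":[0,0,0.065],"delta_rot":[0,0,0],"fingers":-0.15},{"slide":[0,-0.045,0],"delta_rot":[0,0,0],"fingers":-0.15},{"slide":[0,-0.03,0],"delta_rot":[0,0,0],"fingers":-0.15},{"slide":[0,-0.03,0],"delta_rot":[0,0,0],"fingers":-0.15},{"slide":[0,-0.03,0],"delta_rot":[0,0,0],"fingers":-0.15},{"slide":[0,-0.03,0],"delta_rot":[0,0,0],"fingers":-0.15}])

```text
time_s: 21.0
tcp_pos: [0.5112, -0.0307, 0.1076]
eef_rot: [180.0, 0.0, -176.8]
contact_force: [0.2, 0.7, -0.8]
gripper_width: 0.037
gripper_force: 0.1
```

Request:
play_rows(rows=[{"slide":[0,-0.03,0],"delta_rot":[0,0,0],"fingers":-0.15},{"slide":[0,-0.02,0],"delta_rot":[0,0,0],"fingers":-0.15},{"slide":[0,0,0],"delta_rot":[0,0,0],"fingers":-0.15},{"slide":[0,0.04,0],"delta_rot":[0,0,0],"fingers":-0.15},{"slide":[0,0.02,0],"delta_rot":[0,0,0],"fingers":-0.15},{"slide":[0,0,0],"delta_rot":[0,0,0],"fingers":-0.15},{"slide":[0,0,0],"delta_rot":[0,0,0],"fingers":-0.15},{"slide":[0,0,0],"delta_rot":[0,0,0],"fingers":-0.15}])

```text
time_s: 22.0
tcp_pos: [0.511, -0.0289, 0.1073]
eef_rot: [-180.0, -0.0, -176.8]
contact_force: [0.3, -0.8, 0.3]
gripper_width: 0.0372
gripper_force: 0.0
```

```bash
python3 - <<'E'
from h import *
from ptr import ptr
for i in range(16):
    a=r.capture('scene')['image']
    if i>12: p=ptr(a);print(p[1:4],'beam',-(p[2]-339.3)/4.12*.12,(p[1]+.045)/.164*.12)
s=r.get_state();print(s['time_s'],s['tcp_pos'],s['contact_force'])
shot('scene','s5')
E
```

```text
(np.float64(-0.06415605862195241), np.float64(339.6746071629269), np.float64(338.71226628359767)) beam -0.010910888240589518 -0.014016628259965176
(np.float64(-0.06583729168528539), np.float64(339.68428207655376), np.float64(338.6967227012745)) beam -0.011192681841371224 -0.015246798794111262
(np.float64(-0.06501397269595927), np.float64(339.6824809948583), np.float64(338.7072714044189)) beam -0.011140223151211737 -0.014644370265336049
22.8 [ 0.51095871 -0.02893311  0.10731097] [0.25645868 0.19144237 0.14416449]
```

Request:
play_rows(rows=[{"slide":[0,-0.03,0],"delta_rot":[0,0,0],"fingers":-0.15},{"slide":[0,-0.03,0],"delta_rot":[0,0,0],"fingers":-0.15},{"slide":[0,-0.018,0],"delta_rot":[0,0,0],"fingers":-0.15},{"slide":[0,-0.01,0],"delta_rot":[0,0,0],"fingers":-0.15},{"slide":[0,0,0],"delta_rot":[0,0,0],"fingers":-0.15},{"slide":[0,0.04,0],"delta_rot":[0,0,0],"fingers":-0.15},{"slide":[0,0.025,0],"delta_rot":[0,0,0],"fingers":-0.15},{"slide":[0,0,0],"delta_rot":[0,0,0],"fingers":-0.15}])

```text
time_s: 23.85
tcp_pos: [0.5112, -0.0319, 0.1073]
eef_rot: [180.0, 0.0, -176.8]
contact_force: [0.8, 0.4, -0.4]
gripper_width: 0.0373
gripper_force: 0.0
```

Request:
play_rows(rows=[{"slide":[0,0,-0.1],"delta_rot":[0,0,0],"fingers":-0.15},{"slide":[0,0,-0.2],"delta_rot":[0,0,0],"fingers":-0.15},{"slide":[0,0,-0.3],"delta_rot":[0,0,0],"fingers":-0.15},{"slide":[0,0,-0.2],"delta_rot":[0,0,0],"fingers":-0.15},{"slide":[0,0,0],"delta_rot":[0,0,0],"fingers":-0.15},{"slide":[0,0,0],"delta_rot":[0,0,0],"fingers":-0.15}])

```text
time_s: 24.6
tcp_pos: [0.5108, -0.0324, 0.2276]
eef_rot: [180.0, 0.0, -176.8]
contact_force: [-0.2, -0.4, -0.8]
gripper_width: 0.0374
gripper_force: 0.0
```

```bash
python3 - <<'E'
from h import *
from ptr import ptr
for i in range(24):
    a=r.capture('scene')['image']
    if i>20: p=ptr(a);print(p[1:4],'beam',-(p[2]-339.3)/4.12*.12,(p[1]+.045)/.164*.12)
s=r.get_state();print(s['time_s'],s['tcp_pos'],s['contact_force'])
k=lambda im,u0,u1,v0,v1,k:cv2.resize(im[v0:v1,u0:u1],None,fx=k,fy=k,interpolation=cv2.INTER_CUBIC)
cv2.imwrite('pics/i.png',k(a,225,425,170,350,3.3))
E
```

```text
(np.float64(-0.03975028782894149), np.float64(339.1107148859279), np.float64(338.5144605684938)) beam 0.005513158662294359 0.003841252808091593
(np.float64(-0.04052252715362291), np.float64(339.1172399585839), np.float64(338.5094020512796)) beam 0.005323108002410341 0.003276199643690553
(np.float64(-0.038867108948909955), np.float64(339.09388012951604), np.float64(338.5108734952824)) beam 0.00600349137331963 0.004487481256895153
25.8 [ 0.51116474 -0.03237007  0.22733052] [-1.26350242 -0.10441173  0.56546367]
```

View pics/i.png

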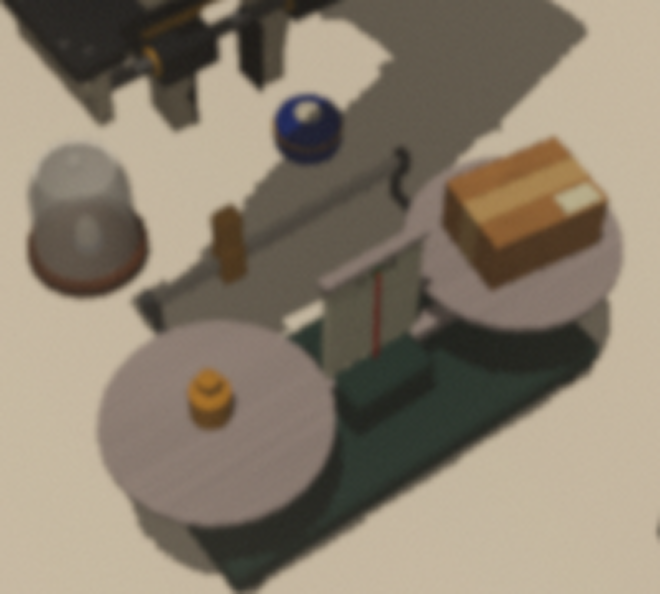

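The pointer at (378,275) covers the green mark. The carton is flat on the goods pan, w100 is upright on the weights pan, and the gripper is clear, so I'm handing in.

```bash
python3 -c "
from plant import r
print(r.close_job())"
```

```text
the job is handed in; nothing more can be done
None
```

I handed the job in with the carton flat on the goods pan, w100 on the weights pan and the rider slid to balance it; the beam read about 0.005 rad from level (limit 0.02), putting the carton at roughly 174 g. The hand-in call gave no verdict.

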